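# Take the red-ringed eyepiece out of its foam case

### The arm

A 6-joint arm with a two-finger parallel gripper is mounted at the origin on the work surface. World frame = base frame: x ahead of the robot, y to its left, z up, the work surface at z = 0. Lengths are in m, angles in rad, forces in N, time in s.
With the tool pointing down it reaches from about 0.25 to 0.725 m from the base axis. Payload 4 kg.
Tool frame: the origin (TCP) lies between the finger pads; the fingertips stand 8 mm ahead of it and the grasp point (between the pads) lies 11 mm behind it; z points along the fingers, y is the direction in which the jaws open and shut (so a half turn about z gives the same grasp; the last joint's range is limited). The gripper opens to 85 mm and grips with 20 to 120 N. Pads are 22 mm wide; open, the fingers measure 114 mm over their backs; the gripper's body (76 mm by 85 mm) begins 54 mm behind the grasp point. The pads swing forward as they close: fully open they stand 13 mm farther back than shut.
Start: joints at [1.316, 0.241, 0.005, 1.335, 0, 1.571], TCP at [0.126, 0.484, 0.202] pointing down, gripper open.
Joint ranges: [-2.72, 2.72], [-1.05, 1.87], [-1.09, 1.28], [-1.99, 2.15], [-1.42, 1.44], [-3.14, 3.14]. Speed limits (rad/s): [2.79, 2.79, 3.14, 3.14, 3.14, 3.14].

### API

Orientations are given as a unit quaternion [x, y, z, w].
In Python, from workcell import * gives the robot as it stands.
- The arm moves only by the tool send_rows, never from a script. Its argument "increments" is a list that holds one entry, the list of rows, each a list of 6 numbers: the shift along the tool's x, y, z in units of 50 mm (1.0 is 50 mm), then the turn, a rotation vector about the tool's x, y, z in units of 10 degrees (1.0 is 10 degrees). In form: [[[x, y, z, ax, ay, az], ...]]. A call has 1 to 8 rows; each row shifts and turns the commanded pose from where the row before left it, along the tool's axes as they then stand; what a row does not reach is not made up. A row lasts 1/8 s, in which the tool goes at most 62.5 mm and 10.7 degrees, less where a joint would pass 70% of its speed; a pose out of reach is approached as far as the arm can. A call with a number of a shift or a turn outside -1 to 1 is refused whole. A call with a gripper value outside its range is refused whole. "grip" is the closure, from 0 (fully open) to 1 (shut), set as the call begins (left out, the last holds). The fingers move at their own pace and stop on an object; the grip force is fixed at half the most. Time passes only in rows, so rows that do not move let the fingers close. It gives the time, the measured TCP pose, the force and the opening at its end, in the units of the state.
- get_obs(): the state, without advancing time (a new reading comes with each control period).
- camera(name): name is "scene" or "top" or "wrist"; returns a dict with "color" (420x560x3 uint8, red, green, blue), "z_map" (420x560 float32, m along the optical axis (not along the pixel's ray), 0 where there is no reading), "intrinsics" (3x3 intrinsics, pixels), "pose" (4x4, takes a point from camera to world coordinates); the wrist camera has in their place "mount" (4x4, takes a point from camera to tool coordinates, whose origin is the TCP and whose axes are the flange's). Camera axes: x right, y down, z forward; pixel columns grow to the right and rows downward; lengths in m; the calibration is good to about 2 mm. A picture is of the moment at which its call begins: read the wrist's pose just before it.
- job_done(): hands the job in, once; it reports no verdict.
The state is a dict: "clock": time; "joint_pos": joint angles; "joint_vel": joint speeds; "tau": joint torques, N m; "eef_pos": TCP position; "tool_rot": TCP orientation; "ft_force": force on the tool from outside, world axes, zero at the start; "ft_torque": the same for the moment, N m; "grip_width": finger opening in m.
Only numpy, scipy, OpenCV 4.12 (cv2) and the standard library are available. Lean on these libraries where they do the work, as an engineer would, in place of code of your own. Each camera call takes 0.05 s, during which the arm holds its last target.

### The job

Take hold of the red-ringed microscope eyepiece by the black head that sticks out of the foam case, work it out of its tight cutout with small wiggles as needed, and stand it upright on its metal barrel in the yellow tray, then let go. Leave the blue-ringed and green-ringed eyepieces seated in the case.

Things in the scene. Friction and masses are not known exactly. Their poses are not given: they have to be found in the camera images.
- red_mid (a point): Centre of the eyepiece with a red ring and red top rim: 86 mm tall, about 120 g, upright (z up). Metal barrel, 30 mm diameter, from 43 to 1 mm below this point; black head, 38 mm diameter, from there to 43 mm above: grip it there. The barrel sits 39 mm deep in a foam cutout, squeezed by springy pads: about 10 to 20 N to pull it straight up, somewhat less while twisting to and fro a few degrees about its axis.
- blue_mid (a point): Centre of the blue-ringed eyepiece: same shape as the red one, equally seated in the same fixed black case. The case is flat: 120 x 300 mm, 56 mm high, its lid folded flat on the far side; the grey foam's top is 4 mm below the eyepieces' centres. The three eyepieces stand in one row along the case's length, 85 mm apart, in any order.
- green_mid (a point): Centre of the green-ringed eyepiece: same shape, in the remaining cutout of the row. All three have about 2 mm of play sideways in their cutouts.
- tray_in (a point): Centre of the inner floor of the fixed, empty yellow tray: outside 120 mm (along its x) by 160 mm (along its y), walls 4 mm thick, rim 16 mm above the table. This point is on the floor's upper face, z up.

How it is judged:
On the way:
1. the red-ringed eyepiece is pulled clear of the case (height (world z) of red_mid above 0.1 m), for 0.1 s.
At the end, for the whole second after the job is handed in: The red-ringed eyepiece stands at rest, upright within 10 degrees on its barrel, on the floor inside the tray; the blue-ringed and green-ringed ones are still in their cutouts, within 15 mm of where they were (x of red_mid in the frame of tray_in between -0.056 and 0.056 m and y of red_mid in the frame of tray_in between -0.076 and 0.076 m and z of red_mid in the frame of tray_in between 0.037 and 0.049 m and angle between red_mid's own z axis and vertical below 0.18 rad and linear speed of red_eyepiece below 0.03 m/s and distance of each of blue_mid, green_mid from where it was at the start of the episode below 0.015 m); the robot touches nothing.
It fails at once if the blue-ringed or green-ringed eyepiece is pulled up or knocked more than 15 mm from its place (distance of any of blue_mid, green_mid from where it was at the start of the episode above 0.015 m).
It also fails if it takes over 48 s, if anything falls off the work surface, if the arm or the gripper's body presses on something with over 40 N, if the wrist force passes 120 N, or if a joint passes its speed limit or range.

## Working session

There is one attempt and no reset: what is moved stays moved. The work goes in short steps, Python scripts to look and compute and a tool call to move; the robot and the scene stay as the last step left them, time stands still between calls to the robot, and variables do not carry over. Pictures are saved under pics/ and viewed, and the job is handed in when it is done.

Besides the shell and the picture viewer there is one more tool, called after "Request:" by a JSON object that holds its "fn" and its "kwargs", one argument or row to a line. send_rows: Moves the arm, as the interface text tells. Its arguments: {"type":"object","properties":{"increments":{"type":"array"},"grip":{"type":"number"}},"required":["increments"]}

```bash
mkdir -p pics
cat > h.py <<'E'
from workcell import *
import numpy as np, cv2
from scipy.spatial.transform import Rotation as R
def save(n,c): cv2.imwrite(f'pics/{n}.png',c['color'][:,:,::-1])
E
python3 - <<'E'
from h import *
o=get_obs(); print({k:np.round(v,4) for k,v in o.items()})
for n in ['scene','top','wrist']:
    c=camera(n); save(n+'0',c); np.savez(f'{n}0.npz',**c); print(n,c['intrinsics'],c.get('pose',c.get('mount')))
E
```

```text
{'clock': np.float64(0.0), 'joint_pos': array([ 1.316 ,  0.2414,  0.0037,  1.3352, -0.    ,  1.5708]), 'joint_vel': array([ 0.0013,  0.001 , -0.0009, -0.0004, -0.0019, -0.0021]), 'tau': array([-8.00000e-04, -3.72319e+01,  2.52408e+01,  1.68000e-02,
       -2.00000e-04,  0.00000e+00]), 'eef_pos': array([0.1258, 0.4832, 0.2006]), 'tool_rot': array([ 1.270e-01,  9.919e-01, -1.000e-03, -1.000e-04]), 'ft_force': array([ 1.5218, -0.5091,  0.6756]), 'ft_torque': array([0.0163, 0.0323, 0.0016]), 'grip_width': np.float64(0.0854)}
scene [[437.84640936   0.         280.86128491]
 [  0.         437.84640936 206.12898631]
 [  0.           0.           1.        ]] [[-0.10833548  0.73740071 -0.66671104  1.06236425]
 [ 0.99409132  0.08492662 -0.06760111  0.04509414]
 [ 0.00677241 -0.67009526 -0.74224422  0.65280095]
 [ 0.          0.          0.          1.        ]]
top [[461.54651114   0.         277.30509116]
 [  0.         461.54651114 214.54547676]
 [  0.           0.           1.        ]] [[ 0.01549968 -0.98374248  0.17891479  0.37575574]
 [-0.99981485 -0.01320786  0.01399367 -0.02031627]
 [-0.01140309 -0.17909856 -0.98376505  1.1165323 ]
 [ 0.          0.          0.          1.        ]]
wrist [[348.17911021   0.         284.0260242 ]
 [  0.         348.17911021 208.86340622]
 [  0.           0.           1.        ]] [[ 3.26103576e-04 -9.55639793e-01 -2.94537739e-01  7.45471975e-02]
 [ 9.99999747e-01  1.25649754e-04  6.99494707e-04 -1.42914097e-03]
 [-6.31456383e-04 -2.94537892e-01  9.55639593e-01 -1.73116108e-01]
 [ 0.00000000e+00  0.00000000e+00  0.00000000e+00  1.00000000e+00]]
```

View pics/scene0.png

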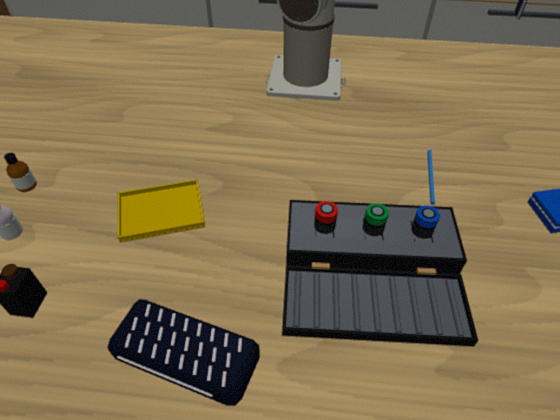

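View pics/top0.png

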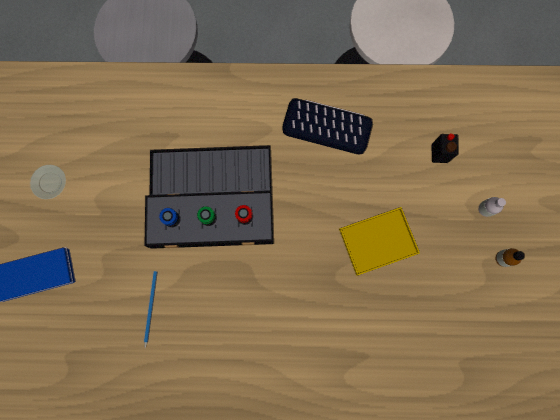

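View pics/wrist0.png

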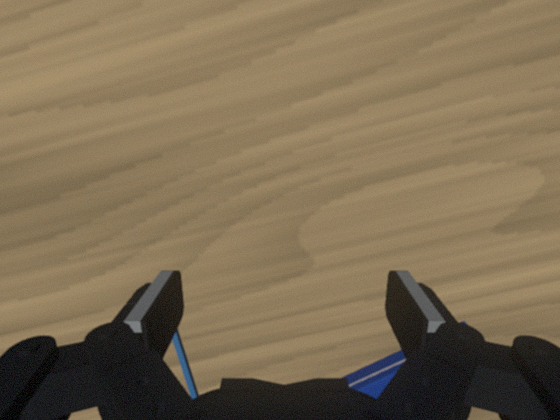

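Scene view: red (326,212), green (376,214), blue (428,216), tray around (161,210). Top view: red (244,214), green (206,215), blue (168,216), tray around (378,241). Next I'll measure these.

```bash
cat >> h.py <<'E'
def ray(c,uv,P=None):
    P=c['pose'] if P is None else P; K=c['intrinsics']
    d=P[:3,:3]@np.linalg.solve(K,[uv[0],uv[1],1.]); return P[:3,3],d
def onplane(c,uv,z,P=None):
    o,d=ray(c,uv,P); return o+d*(z-o[2])/d[2]
def tri(rs):
    A=0;b=0
    for o,d in rs:
        d=d/np.linalg.norm(d);M=np.eye(3)-np.outer(d,d);A=A+M;b=b+M@o
    p=np.linalg.solve(A,b); return p,[np.linalg.norm((np.eye(3)-np.outer(d,d)/(d@d))@(p-o)) for o,d in rs]
def masks(c):
    h=cv2.cvtColor(c['color'],cv2.COLOR_RGB2HSV);H,S,V=[h[:,:,i].astype(int) for i in range(3)]
    s=(S>130)&(V>50)
    return dict(red=s&((H<6)|(H>172)),green=s&(H>45)&(H<85),blue=s&(H>100)&(H<125),yellow=s&(H>23)&(H<33)&(S>190)&(V>90))
def blobs(m,amin=30):
    n,l,st,ce=cv2.connectedComponentsWithStats(m.astype(np.uint8),connectivity=8)
    return [(st[i],ce[i],l==i) for i in range(1,n) if st[i][4]>=amin]
E
python3 - <<'E'
from h import *
T=get_obs()['eef_pos']
for n in ['scene','top']:
    c=dict(np.load(n+'0.npz')); P=np.linalg.inv(c['pose']);q=P[:3,:3]@T+P[:3,3];q=c['intrinsics']@q;print(n,'tcp px',q[:2]/q[2])
    for k,m in masks(c).items():
        for st,ce,mm in blobs(m,40): print(k,st,ce.round(1), 'z0.095:',onplane(c,ce,.095).round(4), 'depth med',np.median(c['z_map'][mm]).round(3))
E
```

```text
scene tcp px [532.24062043  41.16919773]
red [315 201  23  22 334] [325.8 212.4] z0.095: [0.5669 0.0716 0.095 ] depth med 0.736
red [  0 279   9  13  88] [  3.2 285.2] z0.095: [ 0.7635 -0.3938  0.095 ] depth med 0.658
green [365 204  24  21 285] [376.1 214.7] z0.095: [0.5623 0.1562 0.095 ] depth med 0.732
blue [428 150   7  54 179] [430.8 177.1] z0.095: [0.4588 0.2593 0.095 ] depth med 0.927
blue [532 189  28  37 633] [549.4 203.6] z0.095: [0.5022 0.4565 0.095 ] depth med 0.848
blue [528 198  32  35 194] [542.5 217. ] z0.095: [0.5354 0.4357 0.095 ] depth med 0.847
blue [415 206  25  22 342] [426.7 217.2] z0.095: [0.5581 0.2409 0.095 ] depth med 0.73
yellow [ 118  180   87   62 4007] [159.1 210.2] z0.095: [ 0.5942 -0.2101  0.095 ] depth med 0.864
top tcp px [ 11.56133065 430.10005583]
red [447 134   8   7  43] [450.5 136.7] z0.095: [ 0.7496 -0.4031  0.095 ] depth med 1.078
red [235 205  17  18 174] [243.3 213.8] z0.095: [0.5623 0.0708 0.095 ] depth med 1.034
green [197 207  18  17 147] [205.6 215.1] z0.095: [0.5581 0.1558 0.095 ] depth med 1.034
blue [159 208  18  18 170] [168.1 216.5] z0.095: [0.5536 0.2403 0.095 ] depth med 1.035
blue [   0  248   71   53 2494] [ 33.6 273.6] z0.095: [0.4215 0.5312 0.095 ] depth med 1.084
blue [144 272  13  70 208] [149.9 307. ] z0.095: [0.3533 0.2683 0.095 ] depth med 1.092
yellow [ 340  207   80   68 3302] [378.7 240.8] z0.095: [ 0.5053 -0.2319  0.095 ] depth med 1.116
```

Run:
```python
from h import *
s=dict(np.load('scene0.npz'));t=dict(np.load('top0.npz'))
ms,mt=masks(s),masks(t)
pts={}
for k in ['red','green','blue']:
    f=lambda m:[b for b in blobs(m,100) if b[0][2]<30 and b[0][3]<30][-1]
    a,b=f(ms[k]),f(mt[k])
    p,e=tri([ray(s,a[1]),ray(t,b[1])]); pts[k]=p;print(k,p.round(4),np.round(e,4))
    # hull circle fit of outer ring
    for c,q in((s,a),(t,b)):
        cs=cv2.findContours(q[2].astype(np.uint8),0,2)[0]; h=cv2.convexHull(np.vstack(cs)); print('  ell',cv2.fitEllipse(h))
d=pts['blue']-pts['red'];print('row',d,np.degrees(np.arctan2(d[1],d[0])))
for c,m in((s,ms),(t,mt)):
    mk=max(blobs(m['yellow'],500),key=lambda b:b[0][4])[2].astype(np.uint8)
    h=cv2.convexHull(cv2.findContours(mk,0,2)[0][0])
    q=cv2.approxPolyN(h,4,ensure_convex=True).reshape(-1,2)
    w=np.array([onplane(c,x,.016) for x in q]);print(q.tolist(),w.round(4).tolist(),w.mean(0).round(4),[np.round(np.linalg.norm(w[i]-w[i-1]),3) for i in range(4)],[np.degrees(np.arctan2(*(w[i]-w[i-1])[1::-1])).round(1) for i in range(4)])
```

```text
red [0.5631 0.0715 0.0907] [0.0003 0.0003]
  ell ((325.9683532714844, 211.2686004638672), (23.360929489135742, 23.787002563476562), 5.891378402709961)
  ell ((243.22869873046875, 213.38043212890625), (17.342227935791016, 17.86301612854004), 157.70310974121094)
green [0.5588 0.1567 0.0911] [0.0003 0.0003]
  ell ((376.35394287109375, 213.50880432128906), (22.53870391845703, 23.453466415405273), 118.91473388671875)
  ell ((205.4601593017578, 214.73507690429688), (16.876707077026367, 17.190082550048828), 146.03334045410156)
blue [0.5544 0.2419 0.0909] [0.0004 0.0004]
  ell ((426.86737060546875, 215.9158477783203), (22.841419219970703, 25.114999771118164), 103.07881927490234)
  ell ((167.8506317138672, 216.22215270996094), (16.892118453979492, 18.212207794189453), 125.78302001953125)
row [-0.00865368  0.17036819  0.00018023] 92.90778331850055
[[205, 226], [118, 242], [118, 192], [197, 179]] [[0.5567, -0.1491, 0.016], [0.6116, -0.2977, 0.016], [0.4898, -0.3425, 0.016], [0.435, -0.1937, 0.016]] [ 0.5233 -0.2457  0.016 ] [np.float64(0.13), np.float64(0.158), np.float64(0.13), np.float64(0.159)] [np.float64(20.1), np.float64(-69.7), np.float64(-159.8), np.float64(110.2)]
[[420, 253], [356, 275], [339, 228], [401, 207]] [[0.4875, -0.3456, 0.016], [0.4332, -0.1928, 0.016], [0.545, -0.1537, 0.016], [0.5985, -0.3041, 0.016]] [ 0.5161 -0.2491  0.016 ] [np.float64(0.119), np.float64(0.162), np.float64(0.118), np.float64(0.16)] [np.float64(-159.5), np.float64(109.6), np.float64(19.3), np.float64(-70.4)]
```

```bash
cat >> h.py <<'E'
def plan(goal,xdir_deg,n,frm=None):
    o=get_obs(); p=np.array(o['eef_pos']) if frm is None else np.array(frm[0]); r=R.from_quat(o['tool_rot']) if frm is None else frm[1]
    a=np.radians(xdir_deg); X=[np.cos(a),np.sin(a),0];Z=[0,0,-1];g=R.from_matrix(np.array([X,np.cross(Z,X),Z]).T)
    rv=(r.inv()*g).as_rotvec()/n; rows=[]
    goal=np.array(goal); step=(goal-p)/n
    for i in range(n):
        rows.append(np.r_[r.inv().apply(step)/.05,np.degrees(rv)/10].round(2).tolist())
        r=r*R.from_rotvec(rv)
    return rows
E
python3 - <<'E'
from h import *
for r in plan([.560,.072,.2],92.9,16): print(r)
E
```

```text
[-0.65, -0.36, 0.0, -0.0, 0.0, 0.45]
[-0.68, -0.31, 0.0, -0.0, 0.0, 0.45]
[-0.7, -0.25, 0.0, -0.0, 0.0, 0.45]
[-0.72, -0.2, 0.0, -0.0, 0.0, 0.45]
[-0.73, -0.14, 0.0, -0.0, 0.0, 0.45]
[-0.74, -0.08, 0.0, -0.0, 0.0, 0.45]
[-0.75, -0.02, 0.0, -0.0, 0.0, 0.45]
[-0.75, 0.04, 0.0, -0.0, 0.0, 0.45]
[-0.74, 0.1, 0.0, -0.0, 0.0, 0.45]
[-0.73, 0.15, 0.0, -0.0, 0.0, 0.45]
[-0.72, 0.21, 0.0, -0.0, 0.0, 0.45]
[-0.7, 0.27, 0.0, -0.0, 0.0, 0.45]
[-0.67, 0.32, 0.0, -0.0, 0.0, 0.45]
[-0.65, 0.37, 0.0, -0.0, 0.0, 0.45]
[-0.62, 0.42, 0.0, -0.0, 0.0, 0.45]
[-0.58, 0.47, 0.0, -0.0, 0.0, 0.45]
```

Request:
{"fn": "send_rows", "kwargs": {
  "increments": [
    [[-0.65, -0.36, 0, 0, 0, 0.45], [-0.68, -0.31, 0, 0, 0, 0.45], [-0.7, -0.25, 0, 0, 0, 0.45], [-0.72, -0.2, 0, 0, 0, 0.45], [-0.73, -0.14, 0, 0, 0, 0.45], [-0.74, -0.08, 0, 0, 0, 0.45], [-0.75, -0.02, 0, 0, 0, 0.45], [-0.75, 0.04, 0, 0, 0, 0.45]]
  ],
  "grip": 0
}}

```text
clock: 1.15
eef_pos: [0.3436, 0.2778, 0.2013]
tool_rot: [0.429, 0.904, -0.0, -0.0]
ft_force: [0.7, -0.1, 0.1]
grip_width: 0.0856
```

Request:
{"fn": "send_rows", "kwargs": {
  "increments": [
    [[-0.74, 0.1, 0, 0, 0, 0.45], [-0.73, 0.15, 0, 0, 0, 0.45], [-0.72, 0.21, 0, 0, 0, 0.45], [-0.7, 0.27, 0, 0, 0, 0.45], [-0.67, 0.32, 0, 0, 0, 0.45], [-0.65, 0.37, 0, 0, 0, 0.45], [-0.62, 0.42, 0, 0, 0, 0.45], [-0.58, 0.47, 0, 0, 0, 0.45]]
  ]
}}

```text
clock: 2.15
eef_pos: [0.5614, 0.0732, 0.201]
tool_rot: [0.687, 0.727, -0.0, -0.0]
ft_force: [0.6, -0.3, 0.1]
grip_width: 0.0852
```

Request:
{"fn": "send_rows", "kwargs": {
  "increments": [
    [[0, 0, 0, 0, 0, 0], [0, 0, 0, 0, 0, 0]]
  ]
}}

```text
clock: 2.4
eef_pos: [0.5601, 0.0743, 0.201]
tool_rot: [0.686, 0.728, -0.001, -0.001]
ft_force: [-0.7, 0.3, 0.6]
grip_width: 0.0855
```

```bash
cat >> h.py <<'E'
def wpose(o,c):
    T=np.eye(4);T[:3,:3]=R.from_quat(o['tool_rot']).as_matrix();T[:3,3]=o['eef_pos'];return T@c['mount']
def wlook(n):
    o=get_obs();c=camera('wrist');save(n,c);P=wpose(o,c);np.savez(n+'.npz',pose=P,**c);c['pose']=P;return o,c
E
python3 - <<'E'
from h import *
o,c=wlook('w1');print(o['clock'],o['eef_pos'],R.from_quat(o['tool_rot']).as_matrix().round(3).tolist(),o['ft_force'])
for k,m in masks(c).items():
    for st,ce,mm in blobs(m,60): print(k,st,ce.round(1),onplane(c,ce,.0907).round(4))
E
```

```text
2.4 [0.56009818 0.0743154  0.20095181] [[-0.06, 0.998, -0.002], [0.998, 0.06, 0.0], [0.0, -0.002, -1.0]] [-0.74743469  0.29317903  0.64004947]
red [ 266  175   47   49 1164] [289.  197.5] [0.5645 0.071  0.0907]
green [ 267   65   49   52 1110] [291.1  90.4] [0.5607 0.1566 0.0907]
```

View pics/w1.png

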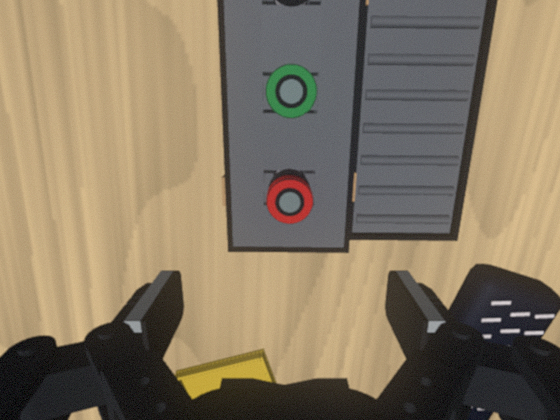

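The wrist view shows the red top rim centred near (289,201), green at (291,91) and the tray's corner at (230,375). The gripper is already lined up with the case. Next, the height of the top rim, from depth and across views.

Run:
```python
from h import *
rs=[]
for n in ['scene0','top0','w1']:
    c=dict(np.load(n+'.npz')); z=c['z_map']
    b=[b for b in blobs(masks(c)['red'],100) if b[0][2]>14][0]; x,y,w,h,_=b[0]
    # grey lens hole inside the red rim: contour hierarchy
    m=b[2].astype(np.uint8); cs,hi=cv2.findContours(m,cv2.RETR_CCOMP,2)
    holes=[cs[i] for i in range(len(cs)) if hi[0][i][3]>=0]
    ho=max(holes,key=cv2.contourArea); mo=cv2.moments(ho); ctr=(mo['m10']/mo['m00'],mo['m01']/mo['m00'])
    vv,uu=np.nonzero(b[2]); K=c['intrinsics'];d=z[vv,uu]
    P=np.stack([(uu-K[0,2])/K[0,0]*d,(vv-K[1,2])/K[1,1]*d,d])[:,d>0]; W=(c['pose'][:3,:3]@P).T+c['pose'][:3,3]
    top=W[W[:,2]>np.percentile(W[:,2],60)]
    print(n,'hole ctr',np.round(ctr,1),'z pct',np.percentile(W[:,2],[5,50,90,98]).round(4),'top mid',((top.max(0)+top.min(0))/2).round(4))
    rs.append(ray(c,ctr))
p,e=tri(rs);print(p.round(4),np.round(e,4))
```

```text
scene0 hole ctr [326.5 208. ] z pct [0.0875 0.1009 0.1026 0.1035] top mid [0.5651 0.072  0.1029]
top0 hole ctr [242.8 212.6] z pct [0.0852 0.1008 0.1033 0.1048] top mid [0.5627 0.0707 0.1037]
w1 hole ctr [289.3 201.6] z pct [0.0947 0.102  0.103  0.1036] top mid [0.5649 0.0714 0.1034]
[0.5641 0.0714 0.1031] [0.0004 0.0006 0.0007]
```

Run:
```python
from h import *
print(plan([.5643,.0713,.074],92.9,5))
```

```text
[[-0.01, 0.02, 0.51, -0.0, -0.0, 0.01], [-0.01, 0.02, 0.51, -0.0, -0.0, 0.01], [-0.01, 0.02, 0.51, -0.0, -0.0, 0.01], [-0.01, 0.02, 0.51, -0.0, -0.0, 0.01], [-0.01, 0.02, 0.51, -0.0, -0.0, 0.01]]
```

Request:
{"fn": "send_rows", "kwargs": {
  "increments": [
    [[-0.03, 0.04, 0, 0, 0, 0.05], [-0.03, 0.04, 0.4, 0, 0, 0], [0, 0, 0.5, 0, 0, 0], [0, 0, 0.5, 0, 0, 0], [0, 0, 0.5, 0, 0, 0], [0, 0, 0.4, 0, 0, 0], [0, 0, 0.24, 0, 0, 0], [0, 0, 0, 0, 0, 0]]
  ]
}}

```text
clock: 3.45
eef_pos: [0.5642, 0.0717, 0.0739]
tool_rot: [0.689, 0.725, -0.001, -0.001]
ft_force: [0.3, -0.3, 0.8]
grip_width: 0.0855
```

Run:
```python
from h import *
o,c=wlook('w2');print(o['clock'],o['eef_pos'],o['tool_rot'],o['ft_force'])
save('s2',camera('scene'))
```

```text
3.45 [0.56417863 0.0716834  0.07393968] [ 6.88754037e-01  7.24994637e-01 -6.31929885e-04 -5.03293546e-04] [ 0.25982449 -0.32593081  0.8195    ]
```

View pics/w2.png

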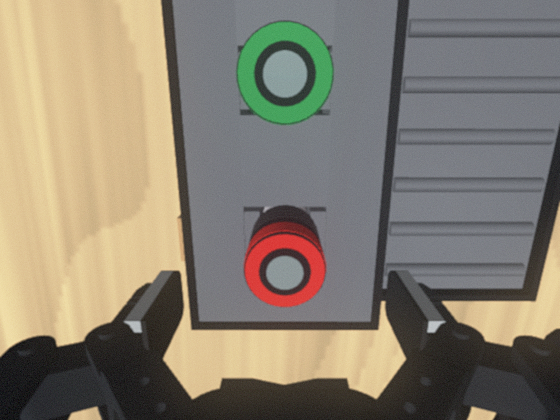

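View pics/s2.png

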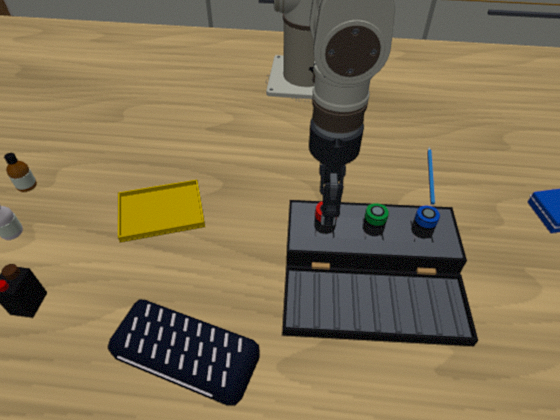

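The red rim, at (285,270), is centred between the pads at columns 180 and 388. I'll check it once along the tool's x before closing.

Run:
```python
from h import *
c=dict(np.load('w2.npz'));print(onplane(c,(285,271),.1025))
b=max(blobs(masks(c)['red'],100),key=lambda b:b[0][4]);z=c['z_map'];vv,uu=np.nonzero(b[2]);K=c['intrinsics'];d=z[vv,uu]
W=(c['pose'][:3,:3]@np.stack([(uu-K[0,2])/K[0,0]*d,(vv-K[1,2])/K[1,1]*d,d])).T+c['pose'][:3,3]
t=W[W[:,2]>.1];print(len(t),(t.max(0)+t.min(0))/2,t.max(0)-t.min(0))
```

```text
[0.56499208 0.07104914 0.1025    ]
2973 [0.56472573 0.09855224 0.17352656] [0.0375314  0.09364574 0.14704227]
```

Request:
{"fn": "send_rows", "kwargs": {
  "increments": [
    [[0, 0, 0, 0, 0, 0], [0, 0, 0, 0, 0, 0], [0, 0, 0, 0, 0, 0], [0, 0, 0, 0, 0, 0], [0, 0, 0, 0, 0, 0], [0, 0, 0, 0, 0, 0], [0, 0, 0, 0, 0, 0], [0, 0, 0, 0, 0, 0]]
  ],
  "grip": 1
}}

```text
clock: 4.55
eef_pos: [0.565, 0.0714, 0.0745]
tool_rot: [0.689, 0.725, -0.0, 0.0]
ft_force: [0.6, -0.1, 0.6]
grip_width: -0.0001
```

The fingers closed to zero, so the grasp missed. Looking to see why.

Run:
```python
from h import *
o,c=wlook('w3');print(o)
save('s3',camera('scene'));save('t3',camera('top'))
```

```text
{'clock': 4.55, 'joint_pos': array([ 1.25695779e-01,  4.59172300e-01, -2.10295720e-02,  1.09060449e+00,
       -2.86952147e-05,  1.64587119e+00]), 'joint_vel': array([ 0.00082649,  0.00045378, -0.0016353 , -0.00041595,  0.00109381,
        0.00036088]), 'tau': array([ 7.57545126e-05, -4.54011691e+01,  2.31762028e+01,  2.14219595e-03,
        2.42429842e-06,  1.55232510e-06]), 'eef_pos': array([0.56496685, 0.07138068, 0.07448858]), 'tool_rot': array([ 6.88985016e-01,  7.24775584e-01, -1.29638845e-05,  7.93581084e-06]), 'ft_force': array([ 0.56515761, -0.05692642,  0.58149499]), 'ft_torque': array([-0.04557375,  0.0029363 , -0.01314632]), 'grip_width': -0.0001456260101894847}
```

View pics/w3.png

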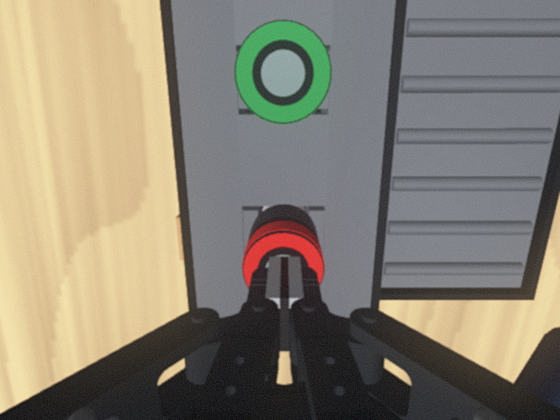

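View pics/s3.png

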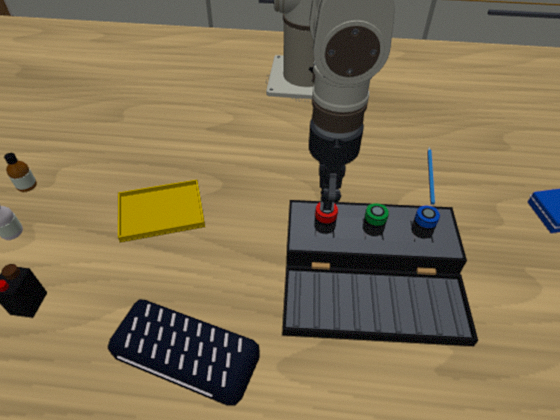

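View pics/t3.png

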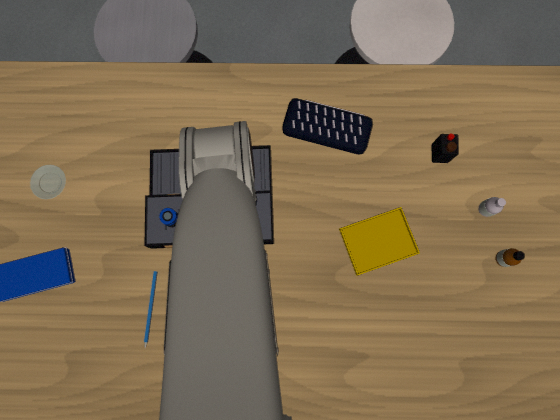

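The wrist view shows the shut fingertips at (285,258), lying over the red rim, so they closed above the head. The case and eyepieces have not been disturbed. Next I'll measure the real fingertip height from depth.

Run:
```python
from h import *
for n,pts in [('w3',[(285,262),(275,262),(297,262),(285,270),(285,280),(285,300),(265,240),(305,240),(300,300),(275,300)]),('w2',[(172,278),(168,300),(150,325),(397,278),(402,300),(285,300)])]:
    c=dict(np.load(n+'.npz'));K=c['intrinsics']
    for u,v in pts:
        d=c['z_map'][v,u];p=np.array([(u-K[0,2])/K[0,0]*d,(v-K[1,2])/K[1,1]*d,d,1]);print(n,(u,v),d.round(4),'tool',(c['mount']@p)[:3].round(4),'world',(c['pose']@p)[:3].round(4))
```

```text
w3 (285, 262) 0.1462 tool [ 0.0094  0.0007 -0.04  ] world [0.5652 0.0808 0.1144]
w3 (275, 262) 0.1448 tool [ 0.01   -0.0035 -0.0413] world [0.561  0.0812 0.1157]
w3 (297, 262) 0.1456 tool [ 0.0096  0.0057 -0.0405] world [0.5702 0.0813 0.115 ]
w3 (285, 270) 0.1376 tool [ 0.0102  0.0007 -0.0488] world [0.5651 0.0816 0.1233]
w3 (285, 280) 0.1316 tool [ 0.0093  0.0007 -0.0553] world [0.5652 0.0807 0.1298]
w3 (285, 300) 0.1183 tool [ 0.0093  0.0006 -0.0692] world [0.5651 0.0807 0.1436]
w3 (265, 240) 0.1553 tool [ 0.0148 -0.0082 -0.0288] world [0.556  0.0857 0.1033]
w3 (305, 240) 0.1564 tool [ 0.0143  0.0097 -0.0277] world [0.5739 0.0862 0.1022]
w3 (300, 300) 0.1159 tool [ 0.0106  0.0056 -0.0713] world [0.57   0.0823 0.1458]
w3 (275, 300) 0.1193 tool [ 0.0088 -0.0028 -0.0683] world [0.5617 0.08   0.1428]
w2 (172, 278) 0.1324 tool [ 0.0096 -0.0423 -0.0544] world [0.5215 0.0791 0.1284]
w2 (168, 300) 0.127 tool [ 0.0045 -0.042  -0.0615] world [0.5221 0.0741 0.1355]
w2 (150, 325) 0.1116 tool [ 0.0053 -0.0426 -0.0775] world [0.5214 0.0748 0.1515]
w2 (397, 278) 0.1339 tool [ 0.0089  0.0437 -0.053 ] world [0.6075 0.0829 0.1269]
w2 (402, 300) 0.1266 tool [ 0.0048  0.0432 -0.0619] world [0.6072 0.0787 0.1357]
w2 (285, 300) 0.1651 tool [-0.0162  0.0008 -0.0281] world [0.5658 0.0556 0.102 ]
```

The shut fingertips measure about 36 mm *behind* the reported TCP (world z about 0.11), not 8 mm ahead as the text says. The camera heights agree with each other, so I'll trust the measurement. That means opening and going down about 50 mm more (tips when open: tool z about -0.05).

Request:
{"fn": "send_rows", "kwargs": {
  "increments": [
    [[0, 0, 0, 0, 0, 0], [0, 0, 0, 0, 0, 0], [0, 0, 0, 0, 0, 0], [0, 0, 0, 0, 0, 0], [0, 0, 0, 0, 0, 0], [0, 0, 0, 0, 0, 0], [0, 0, 0, 0, 0, 0], [0, 0, 0, 0, 0, 0]]
  ],
  "grip": 0
}}

```text
clock: 5.7
eef_pos: [0.565, 0.0714, 0.0745]
tool_rot: [0.689, 0.725, 0.0, -0.0]
ft_force: [-0.4, 0.3, 0.1]
grip_width: 0.0852
```

Request:
{"fn": "send_rows", "kwargs": {
  "increments": [
    [[0, 0, 0.2, 0, 0, 0], [0, 0, 0.2, 0, 0, 0], [0, 0, 0.2, 0, 0, 0], [0, 0, 0.2, 0, 0, 0], [0, 0, 0.1, 0, 0, 0], [0, 0, 0.1, 0, 0, 0], [0, 0, 0, 0, 0, 0]]
  ]
}}

```text
clock: 6.58
eef_pos: [0.5648, 0.0714, 0.0242]
tool_rot: [0.689, 0.725, -0.0, -0.0]
ft_force: [0.0, -0.1, -0.6]
grip_width: 0.085
```

Run:
```python
from h import *
o,c=wlook('w4');print(o['clock'],o['eef_pos'],o['ft_force'],o['grip_width'])
K=c['intrinsics']
for u,v in [(172,278),(168,300),(397,278),(402,300),(285,330),(285,360)]:
    d=c['z_map'][v,u];p=np.array([(u-K[0,2])/K[0,0]*d,(v-K[1,2])/K[1,1]*d,d,1]);print((u,v),d.round(4),'tool',(c['mount']@p)[:3].round(4),'world',(c['pose']@p)[:3].round(4))
```

```text
6.575 [0.56475834 0.07139244 0.02420365] [ 0.00651032 -0.14914802 -0.63981333] 0.08504802800468493
(172, 278) 0.1325 tool [ 0.0096 -0.0423 -0.0542] world [0.522  0.0788 0.0785]
(168, 300) 0.1274 tool [ 0.0043 -0.0422 -0.0612] world [0.5225 0.0736 0.0854]
(397, 278) 0.133 tool [ 0.0094  0.0434 -0.0538] world [0.6077 0.083  0.078 ]
(402, 300) 0.1265 tool [ 0.0049  0.0432 -0.062 ] world [0.6076 0.0784 0.0861]
(285, 330) 0.1098 tool [ 0.0049  0.0006 -0.0794] world [0.5652 0.0763 0.1036]
(285, 360) 0.1127 tool [-0.0062  0.0006 -0.0798] world [0.5657 0.0653 0.104 ]
```

View pics/w4.png

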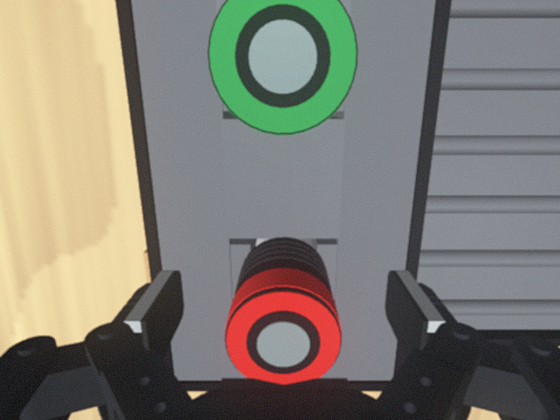

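The pads now stand on both sides of the head (rim centre (283,342), pads at columns 180 and 390). Closing.

Request:
{"fn": "send_rows", "kwargs": {
  "increments": [
    [[0, 0, 0, 0, 0, 0], [0, 0, 0, 0, 0, 0], [0, 0, 0, 0, 0, 0], [0, 0, 0, 0, 0, 0], [0, 0, 0, 0, 0, 0], [0, 0, 0, 0, 0, 0], [0, 0, 0, 0, 0, 0]]
  ],
  "grip": 1
}}

```text
clock: 7.5
eef_pos: [0.5652, 0.0714, 0.025]
tool_rot: [0.689, 0.725, 0.0, 0.0]
ft_force: [-0.8, -1.2, 4.7]
grip_width: 0.0372
```

Gripped at 37 mm. Twisting to and fro while lifting.

Request:
{"fn": "send_rows", "kwargs": {
  "increments": [
    [[0, 0, -0.04, 0, 0, 0.4], [0, 0, -0.06, 0, 0, -0.4], [0, 0, -0.08, 0, 0, -0.4], [0, 0, -0.08, 0, 0, 0.4], [0, 0, -0.08, 0, 0, 0.4], [0, 0, -0.08, 0, 0, -0.4]]
  ]
}}

```text
clock: 8.25
eef_pos: [0.563, 0.0711, 0.0422]
tool_rot: [0.688, 0.725, -0.002, -0.002]
ft_force: [2.1, 0.3, -11.3]
grip_width: 0.037
```

Run:
```python
from h import *
o,c=wlook('w5');print(o['clock'],o['eef_pos'],o['ft_force'],o['ft_torque'],o['grip_width'])
```

```text
8.25 [0.56296359 0.07110043 0.04223349] [  2.12143088   0.29518658 -11.34790463] [ 0.0723712  -0.42662713 -0.0478005 ] 0.03704208152681878
```

View pics/w5.png

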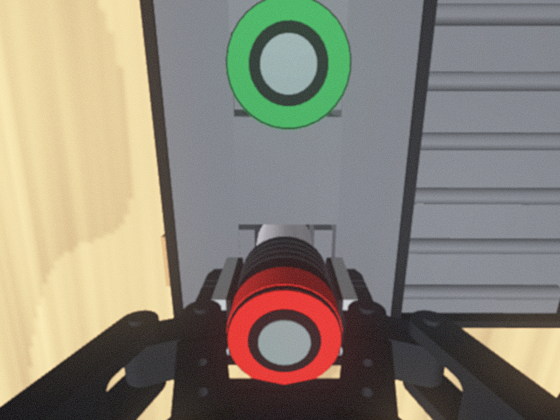

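The metal barrel now shows below the head at (285,240), and the rim is unmoved in the grip. Continuing.

Request:
{"fn": "send_rows", "kwargs": {
  "increments": [
    [[0, 0, -0.08, 0, 0, -0.4], [0, 0, -0.1, 0, 0, 0.4], [0, 0, -0.1, 0, 0, 0.4], [0, 0, -0.1, 0, 0, -0.4], [0, 0, -0.1, 0, 0, -0.4], [0, 0, -0.1, 0, 0, 0.4], [0, 0, -0.1, 0, 0, 0], [0, 0, -0.2, 0, 0, 0]]
  ]
}}

```text
clock: 9.3
eef_pos: [0.5644, 0.0713, 0.0893]
tool_rot: [0.689, 0.725, -0.001, -0.0]
ft_force: [-0.5, 0.2, -1.4]
grip_width: 0.0369
```

Request:
{"fn": "send_rows", "kwargs": {
  "increments": [
    [[0, 0, -0.3, 0, 0, 0], [0, 0, -0.4, 0, 0, 0], [0, 0, -0.3, 0, 0, 0], [0, 0, -0.1, 0, 0, 0], [0, 0, 0, 0, 0, 0]]
  ]
}}

```text
clock: 9.93
eef_pos: [0.5651, 0.0714, 0.1448]
tool_rot: [0.689, 0.725, 0.0, 0.0]
ft_force: [-0.4, 0.0, -1.4]
grip_width: 0.0368
```

Run:
```python
from h import *
o,c=wlook('w6');print(o['clock'],o['eef_pos'],o['ft_force'],o['ft_torque'],o['grip_width'],R.from_quat(o['tool_rot']).as_matrix().round(3).tolist())
save('s6',camera('scene'))
```

```text
9.925 [0.56513883 0.07140961 0.14482516] [-0.35572627  0.00440654 -1.43244689] [ 0.03858458 -0.01590663  0.01380895] 0.03683692928310284 [[-0.051, 0.999, 0.001], [0.999, 0.051, 0.0], [0.0, 0.001, -1.0]]
```

View pics/w6.png

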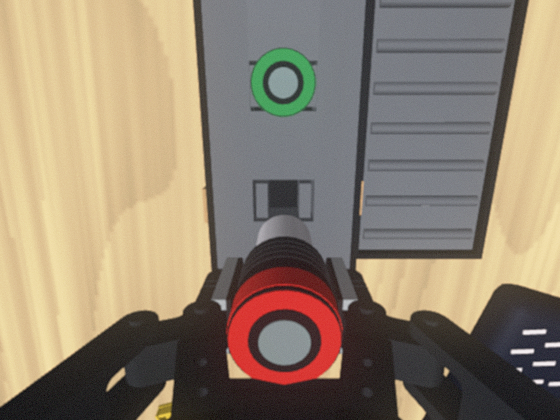

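View pics/s6.png

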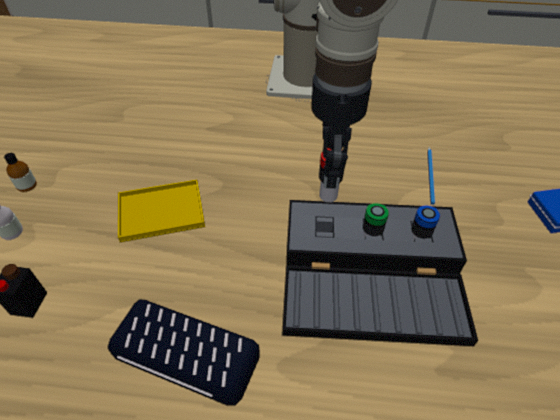

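The eyepiece is out (barrel at (283,232), empty cutout at (284,198)), and green and blue are still seated. Measuring the held height, the tilt and the tray floor.

Run:
```python
from h import *
def cloud(c,m):
    vv,uu=np.nonzero(m);K=c['intrinsics'];d=c['z_map'][vv,uu];k=d>0;vv,uu,d=vv[k],uu[k],d[k]
    return (c['pose'][:3,:3]@np.stack([(uu-K[0,2])/K[0,0]*d,(vv-K[1,2])/K[1,1]*d,d])).T+c['pose'][:3,3]
for n in ['w4','w6']:
    c=dict(np.load(n+'.npz'));m=np.zeros((420,560),bool);m[330:352,270:298]=1
    W=cloud(c,m);W=W[abs(W[:,2]-np.median(W[:,2]))<.006];A=np.c_[W[:,:2],np.ones(len(W))];f=np.linalg.lstsq(A,W[:,2],rcond=None)[0]
    print(n,'lens mean',W.mean(0).round(4),'slope',f[:2].round(3),'spread',W[:,2].std().round(4))
for n in ['top0','scene0']:
    c=dict(np.load(n+'.npz'));b=max(blobs(masks(c)['yellow'],500),key=lambda b:b[0][4]);m=cv2.erode(b[2].astype(np.uint8),np.ones((21,21)))>0
    W=cloud(c,m);print(n,'floor z',np.median(W[:,2]).round(4))
print(plan([.517,-.248,.145],92.9,10))
```

```text
w4 lens mean [0.5649 0.0722 0.1035] slope [-0.004  0.037] spread 0.0005
w6 lens mean [0.5652 0.0716 0.2232] slope [0.001 0.027] spread 0.0005
top0 floor z 0.0037
scene0 floor z 0.0036
[[-0.63, -0.13, -0.0, -0.0, 0.0, 0.0], [-0.63, -0.13, -0.0, -0.0, 0.0, 0.0], [-0.63, -0.13, -0.0, -0.0, 0.0, 0.0], [-0.63, -0.13, -0.0, -0.0, 0.0, 0.0], [-0.63, -0.13, -0.0, -0.0, 0.0, 0.0], [-0.63, -0.13, -0.0, -0.0, 0.0, 0.0], [-0.63, -0.13, -0.0, -0.0, 0.0, 0.0], [-0.63, -0.13, -0.0, -0.0, 0.0, 0.0], [-0.63, -0.13, -0.0, -0.0, 0.0, 0.0], [-0.63, -0.13, -0.0, -0.0, 0.0, 0.0]]
```

Request:
{"fn": "send_rows", "kwargs": {
  "increments": [
    [[-0.3, -0.1, 0, 0, 0, 0], [-0.6, -0.1, 0, 0, 0, 0], [-0.7, -0.15, 0, 0, 0, 0], [-0.7, -0.15, 0, 0, 0, 0], [-0.7, -0.15, 0, 0, 0, 0], [-0.7, -0.15, 0, 0, 0, 0], [-0.7, -0.15, 0, 0, 0, 0], [-0.7, -0.15, 0, 0, 0, 0]]
  ]
}}

```text
clock: 11.02
eef_pos: [0.5216, -0.1879, 0.144]
tool_rot: [0.689, 0.725, -0.0, -0.0]
ft_force: [0.3, 0.7, -1.5]
grip_width: 0.0365
```

Request:
{"fn": "send_rows", "kwargs": {
  "increments": [
    [[-0.6, -0.1, 0.1, 0, 0, 0], [-0.4, -0.1, 0.3, 0, 0, 0], [-0.2, -0.05, 0.4, 0, 0, 0], [0, 0, 0.4, 0, 0, 0], [0, 0, 0.3, 0, 0, 0], [0, 0, 0.2, 0, 0, 0], [0, 0, 0.1, 0, 0, 0], [0, 0, 0, 0, 0, 0]]
  ]
}}

```text
clock: 12.02
eef_pos: [0.5136, -0.2465, 0.0545]
tool_rot: [0.689, 0.725, -0.0, -0.0]
ft_force: [0.7, 0.4, -0.4]
grip_width: 0.0366
```

Run:
```python
from h import *
o,c=wlook('w7');print(o['clock'],o['eef_pos'],o['ft_force'],o['grip_width'],R.from_quat(o['tool_rot']).as_matrix().round(3).tolist())
save('s7',camera('scene'))
```

```text
12.025 [ 0.51359702 -0.24645639  0.0544687 ] [ 0.70501961  0.3565381  -0.4155777 ] 0.03663805655341544 [[-0.051, 0.999, -0.0], [0.999, 0.051, 0.0], [0.0, -0.0, -1.0]]
```

View pics/w7.png

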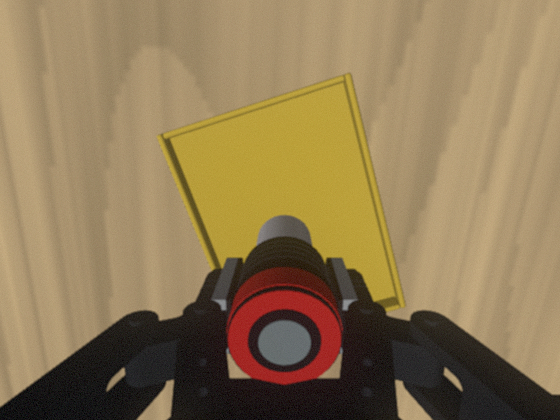

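View pics/s7.png

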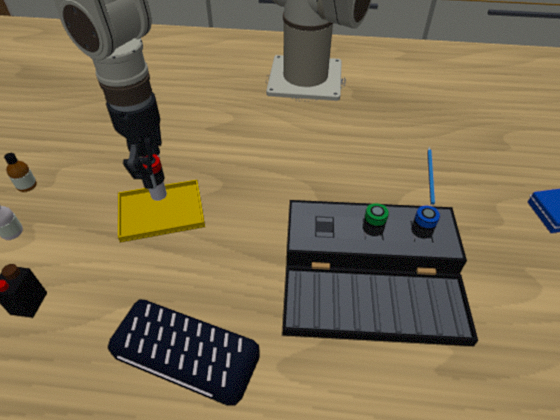

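The barrel hangs over the middle of the tray (scene (158,192)), and the case is untouched. Lowering, slowly at the end.

Request:
{"fn": "send_rows", "kwargs": {
  "increments": [
    [[0, 0, 0.2, 0, 0, 0], [0, 0, 0.2, 0, 0, 0], [0, 0, 0.2, 0, 0, 0], [0, 0, 0.1, 0, 0, 0], [0, 0, 0.06, 0, 0, 0], [0, 0, 0.04, 0, 0, 0], [0, 0, 0, 0, 0, 0], [0, 0, 0, 0, 0, 0]]
  ]
}}

```text
clock: 13.12
eef_pos: [0.5137, -0.2467, 0.0148]
tool_rot: [0.689, 0.725, 0.0, 0.0]
ft_force: [-0.5, -0.9, -1.6]
grip_width: 0.0368
```

Request:
{"fn": "send_rows", "kwargs": {
  "increments": [
    [[0, 0, 0.02, 0, 0, 0], [0, 0, 0, 0, 0, 0]]
  ]
}}

```text
clock: 13.38
eef_pos: [0.5138, -0.2468, 0.014]
tool_rot: [0.689, 0.725, 0.0, 0.0]
ft_force: [-0.7, 0.1, 1.2]
grip_width: 0.0367
```

Request:
{"fn": "send_rows", "kwargs": {
  "increments": [
    [[0, 0, 0.02, 0, 0, 0], [0, 0, 0, 0, 0, 0]]
  ]
}}

```text
clock: 13.62
eef_pos: [0.5138, -0.2468, 0.014]
tool_rot: [0.689, 0.725, 0.0, 0.001]
ft_force: [-2.4, 0.4, 8.0]
grip_width: 0.0368
```

Contact: TCP stops at 0.014 and the force rises to 8 N. Easing off 1 mm and opening.

Request:
{"fn": "send_rows", "kwargs": {
  "increments": [
    [[0, 0, -0.02, 0, 0, 0], [0, 0, 0, 0, 0, 0]]
  ]
}}

```text
clock: 13.88
eef_pos: [0.5138, -0.2468, 0.014]
tool_rot: [0.689, 0.725, 0.0, 0.0]
ft_force: [-0.7, 0.4, 3.7]
grip_width: 0.0369
```

Request:
{"fn": "send_rows", "kwargs": {
  "increments": [
    [[0, 0, 0, 0, 0, 0], [0, 0, 0, 0, 0, 0], [0, 0, 0, 0, 0, 0], [0, 0, 0, 0, 0, 0], [0, 0, 0, 0, 0, 0], [0, 0, 0, 0, 0, 0], [0, 0, 0, 0, 0, 0], [0, 0, 0, 0, 0, 0]]
  ],
  "grip": 0
}}

```text
clock: 14.88
eef_pos: [0.5135, -0.2466, 0.0135]
tool_rot: [0.689, 0.725, 0.0, 0.0]
ft_force: [1.0, -0.6, 0.9]
grip_width: 0.0856
```

Run:
```python
from h import *
o,c=wlook('w8');print(o['clock'],o['eef_pos'],o['ft_force'],o['grip_width'])
save('s8',camera('scene'))
```

```text
14.875 [ 0.51349331 -0.24661369  0.01351585] [ 1.03603892 -0.59643059  0.88046267] 0.08555439119963976
```

View pics/w8.png

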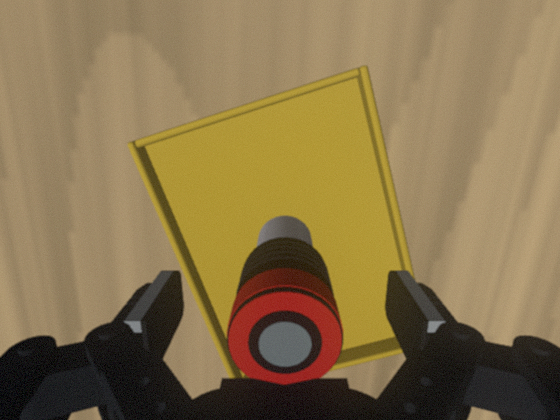

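View pics/s8.png

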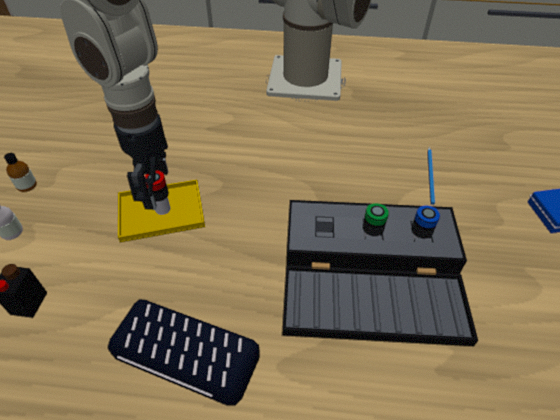

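The jaws are open and clear of the head, and the eyepiece stands in the tray (rim (285,342), barrel (285,232)). Retreating straight up.

Request:
{"fn": "send_rows", "kwargs": {
  "increments": [
    [[0, 0, -0.1, 0, 0, 0], [0, 0, -0.3, 0, 0, 0], [0, 0, -0.5, 0, 0, 0], [0, 0, -0.7, 0, 0, 0], [0, 0, -0.7, 0, 0, 0], [0, 0, -0.6, 0, 0, 0], [0, 0, -0.3, 0, 0, 0], [0, 0, 0, 0, 0, 0]]
  ]
}}

```text
clock: 15.98
eef_pos: [0.5143, -0.247, 0.175]
tool_rot: [0.689, 0.725, 0.0, 0.001]
ft_force: [0.1, 0.6, -1.1]
grip_width: 0.0853
```

Run:
```python
from h import *
o,c=wlook('w9');print(o['clock'],o['eef_pos'],o['ft_force'])
s=camera('scene');save('s9',s); s0=dict(np.load('scene0.npz'))
for k in ['red','green','blue']:
    for nm,q in(('before',s0),('now',s)): print(k,nm,[b[1].round(1).tolist() for b in blobs(masks(q)[k],100)])
b=max(blobs(masks(c)['red'],100),key=lambda b:b[0][4]);v,u=np.nonzero(b[2]);K=c['intrinsics'];d=c['z_map'][v,u]
W=(c['pose'][:3,:3]@np.stack([(u-K[0,2])/K[0,0]*d,(v-K[1,2])/K[1,1]*d,d])).T+c['pose'][:3,3]
t=W[(W[:,2]>.085)&(W[:,2]<.1)];A=np.c_[t[:,:2],np.ones(len(t))];print('top z',np.median(t[:,2]),'ctr',(t.max(0)+t.min(0))[:2]/2,'slope',np.linalg.lstsq(A,t[:,2],rcond=None)[0][:2])
```

```text
15.975 [ 0.51426946 -0.24700619  0.17501262] [ 0.13641803  0.57013731 -1.09730853]
red before [[325.8, 212.4]]
red now [[154.5, 181.6]]
green before [[376.1, 214.7]]
green now [[376.0, 214.7]]
blue before [[430.8, 177.1], [549.4, 203.6], [542.5, 217.0], [426.7, 217.2]]
blue now [[430.8, 177.1], [549.5, 203.7], [542.5, 216.9], [426.7, 217.2]]
top z 0.09120122894472948 ctr [ 0.5139671  -0.24742538] slope [ 1.49366708e-03 -4.08889202e-05]
```

View pics/s9.png

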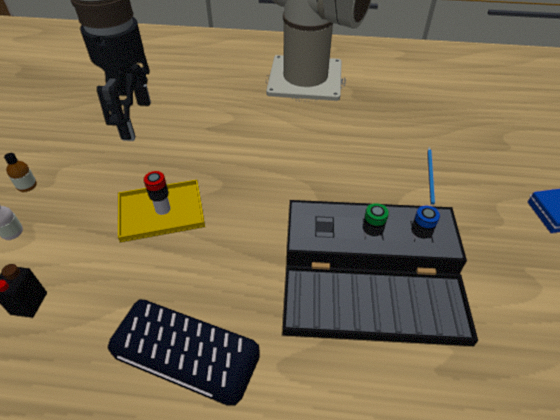

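View pics/w9.png

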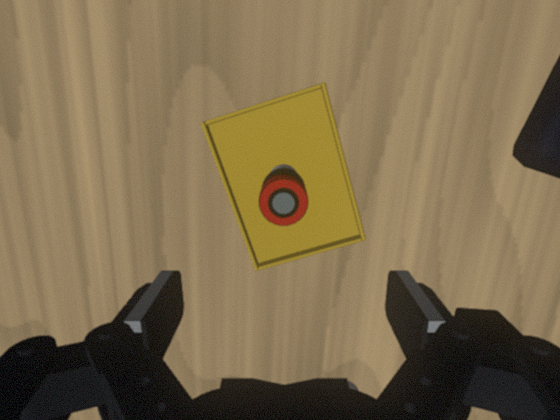

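The red eyepiece stands upright near the tray's centre (scene (155,182), wrist (284,202)), the arm is clear, and green and blue have not moved. Handing in.

```bash
python3 -c "
from workcell import *
print(job_done())"
```

```text
the job is handed in; nothing more can be done
None
```

The red eyepiece is standing upright in the yellow tray, released, and the job was handed in at about 16 s. I gripped it by the head, twisted it about ±4° while lifting it out of the foam, then set it down until it touched the floor.

**Last checks:**
- **Red:** its top is level (slope under 0.2°) at z ≈ 0.091. It stands at (0.514, -0.247), within about 4 mm of the tray centre I measured.
- **Green and blue:** both are within 0.1 pixel of their starting places in the scene view.
- **Arm:** it has moved straight up and touches nothing.

**What failed or disagreed:**
- **First grasp:** it closed on air just above the head. The shut fingertips measured about 36 mm behind the reported TCP, where the text puts them 8 mm ahead. I went down about 50 mm more using the measured value, and the second grasp held.
- **Touchdown:** contact came about 2 mm higher than I had worked out, and the pressing force reached 8 N.

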